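Park the lantern on its charging dock and reset the charger

TASK

Slide the battery lantern across the shelf, past the things lying there and without lifting or tipping it, until it is fully home in its charging dock, contact end against the dock's back wall. Then pick up the screwdriver, use its tip to push the dock's recessed reset button all the way in for a moment, and lay the screwdriver back down flat on the shelf, clear of the dock. Leave the pliers, the socket cover and the door key where they lie.

Things in the scene. Friction and masses are not known exactly. Their poses are not given: they have to be found in the camera images.
- lantern: Battery lantern, loose, 0.3 to 0.65 kg: grey base 120 (its x) by 96 (its y) by 45 mm high, upright sides, shallow white round lens on top (92 mm across, top at 74 mm). Origin: centre of underside. Its +x end with two brass contacts goes into the dock first; slide switch on the deck at the -x end, the end to push. Too wide to grip. Starts on the right (-y), its +x roughly towards the dock.
- dock: Grey U-shaped charging dock, fixed, no floor, on the left (+y), mouth towards the lantern. Origin: on the shelf, at the lantern's origin when home (2 mm short of touching); dock +x = way in = lantern's x when home. Back wall inner face x = +62 mm, 60 high. Side cheeks 8 thick, 35 high, inner faces y = +-54 from x = -20 to +62, flaring to +-72 (outside +-76) at x = -58.
- dock_mouth (a point): Centre of the dock's mouth on the shelf, between the ends of the flares: dock (-58, 0, 0) mm.
- button_slot (a point): Mouth of the button slot, at button height: dock (-10, 95, 45) mm, axes as the dock's. The slot is in the front of a tower on the dock's side nearer the robot (dock x = -10 to +74, y = 66 to 120 mm, 65 high); it is 18 mm wide, open to the front and the top, floor 30 mm above the shelf, 38 mm deep; the reset button is inside.
- reset_button (a joint): Travel of the recessed reset button in m: 0 out, 0.006 fully in; spring return, about 1 N at first to 4.5 N fully in. It is pushed along dock +x.
- button_face (a point): Centre of the button's round front face (14 mm across, facing dock -x), 45 mm above the shelf, 24 mm behind the tower's front face when out; its x axis is dock +x.
- screwdriver: Screwdriver, loose, 0.09 kg, lying flat: black square-section handle 80 mm long, 22 by 22 mm, and a round steel shaft 65 mm long, 8 mm across, with a blunt end. Origin: centre of the handle's underside. Its x axis runs along the tool towards the tip; the tool's axis is 11 mm above its underside, the handle spans x = -40 to +40, the shaft x = +40 to +105 mm. It starts pointing roughly to +y.
- driver_tip (a point): Centre of the blunt end of the screwdriver's shaft: screwdriver (105, 0, 11) mm.
- pliers: Green-gripped pliers, loose, lying flat: 180 mm long (x from -94 to +90, jaws at +x), up to 64 mm wide (y, at the grips), 20 mm high. Origin on the shelf under the middle. To be left alone.
- socket_cover: White plastic socket cover plate, loose, 86 by 86 by 10 mm. Origin: centre of the underside. To be left alone.
- door_key: Chrome door key, loose, lying flat: 78 mm long (x from -40 to +39), up to 28 mm wide, 5 mm high. Origin on the shelf under the middle. To be left alone.
- bin: Grey plastic tilt-out bin, fixed: 120 mm (x) by 140 mm (y), 55 mm high, its tilted front reaching 80 mm to -x of its centre. Origin: centre of the underside. Not needed.
There are look-alikes about, which are no part of the job. What is shaped like the lantern but pink is not meant. There is more than one size of the screwdriver; the one meant has the size given above.

How it is judged:
By the outcome, as a careful person would: the job done as asked, in the order asked, and still so for the second after the job is handed in, with the robot touching nothing.
It also fails if it takes over 72 s, if anything falls off the work surface, if the arm or the gripper's body presses on something with over 40 N, if the wrist force passes 120 N, or if a joint passes its speed limit or range.

ROBOT

A 6-joint arm with a two-finger parallel gripper is mounted at the origin on the work surface. World frame = base frame: x ahead of the robot, y to its left, z up, the work surface at z = 0. Lengths are in m, angles in rad, forces in N, time in s.
With the tool pointing down it reaches from about 0.375 to 0.975 m from the base axis. Payload 3.8 kg.
Tool frame: the origin (TCP) lies on the centre line of the jaws, within the pads' length; the fingertips stand 17 mm ahead of it and the grasp point (between the pads) lies 2 mm behind it (bot.tip_extent is the distance from the TCP to the fingertips, in m); z points along the fingers, y is the line along which they close (so a half turn about z gives the same grasp; the last joint's range is limited). The gripper opens to 85 mm and grips with 20 to 120 N. Pads are 22 mm wide; open, the fingers measure 114 mm over their backs; the gripper's body (76 mm by 85 mm) begins 54 mm behind the grasp point. The pads swing forward as they close: fully open they stand 13 mm farther back than shut.
Start: joints at [-1.268, 0.264, 1.604, -0, 1.274, -0.037], TCP at [0.225, -0.636, 0.248] pointing down, gripper open.
Joint ranges: [-2.63, 2.63], [-0.94, 2.18], [0.31, 2.57], [-1.31, 4.45], [0, 2.66], [-2.55, 2.55]. Speed limits (rad/s): [2.57, 2.57, 3.14, 3.14, 3.14, 3.14].

INTERFACE

Orientations are given as a rotation vector (axis times angle).
In Python, from workcell import readout, read_camera, finish_job, bot gives the robot as it stands.
- The arm moves only by the tool jog_arm, never from a script. Its argument "deltas" is one flat list of numbers, 7 for each row, row after row: the shift along the tool's x, y, z in m, then the turn, a rotation vector about the tool's x, y, z in degrees, then the gripper command: -1 is shut, 1 is fully open, values between are in proportion. A call has 1 to 8 rows; each row is the pose to reach, as a shift and turn from the pose commanded when the call began, along the tool's axes at that moment; what a row does not reach only later rows make up. A row lasts 1/10 s, in which the tool goes at most 50 mm and 8.59 degrees, less where a joint would pass 70% of its speed; a pose out of reach is approached as far as the arm can. A call with a gripper value outside its range is refused whole. The fingers move at their own pace and stop on an object; "squeeze" is the grip in N (left out, the last holds). Time passes only in rows, so rows that repeat a pose let the fingers close. It gives the time, the measured TCP pose, the force, the opening and the grip force at its end, in the units of the state.
- readout.read_state(): the state, without advancing time (a new reading comes with each control period).
- read_camera(name): name is "side" or "top" or "wrist"; returns a dict with "color" (384x512x3 uint8, blue, green, red), "fx", "fy", "cx", "cy" (pixels), "origin" and "attitude" of the camera in the world. Camera axes: x right, y down, z forward; pixel columns grow to the right and rows downward; lengths in m; the calibration is good to about 2 mm. A picture is of the moment at which its call begins. There is no depth.
- finish_job(): hands the job in; it is judged then, once.
The state is a dict: "time": time; "q": joint angles; "joint_vel": joint speeds; "joint_torque": joint torques, N m; "tool_pos": TCP position; "tcp_rot": TCP orientation; "wrist_force": force on the tool from outside, world axes, zero at the start; "torque": the same for the moment, N m; "width": opening from 0.0 (shut) to 1.0 (fully open); "grip_force": force on a finger pad.
Only numpy, scipy, OpenCV 4.12 (cv2) and the standard library are available. Lean on these libraries where they do the work, as an engineer would, in place of code of your own. Each camera call takes 0.05 s, during which the arm holds its last target. There are 200 camera calls.

## Working session

There is one attempt and no reset: what is moved stays moved. The work goes in short steps, Python scripts to look and compute and a tool call to move; the robot and the scene stay as the last step left them, time stands still between calls to the robot, and variables do not carry over. Pictures are saved under pics/ and viewed, at most 10 in all, crops included, and the job is handed in when it is done.

Besides the shell and the picture viewer there is one more tool, called after ">>>" as name(argument=value, ...) on one line, values as JSON. jog_arm: Moves the arm, as the interface text tells. Its arguments: {"type":"object","properties":{"deltas":{"type":"array"},"squeeze":{"type":"number"}},"required":["deltas"]}

```bash
ls; mkdir -p pics
python3 - <<'E'
from workcell import readout, read_camera
import cv2
for n in ["top","side"]:
    r=read_camera(n); cv2.imwrite(f"pics/{n}0.png",cv2.resize(r["color"],(800,600),interpolation=cv2.INTER_CUBIC))
    print(n,r["fx"],r["fy"],r["cx"],r["cy"],r["origin"],r["attitude"])
print(readout.read_state())
E
```

```text
pics
top 436.5817441122023 436.5817441122023 250.57114167831654 194.17068363433935 [ 0.31869978 -0.06798302  1.25119723] [-2.14297506  2.09811396 -0.17025339]
side 380.2210557247902 380.2210557247902 256.02181743254056 191.42722499866915 [0.12935216 0.53990822 0.60401134] [-0.73331788  2.46888646 -1.26561888]
{'time': 0.1, 'q': array([-1.26786570e+00,  2.64707456e-01,  1.60524941e+00, -6.08320440e-06,
        1.27368198e+00, -3.68872840e-02]), 'joint_vel': array([-0.00079948, -0.00157548, -0.00215332, -0.00060192, -0.0011089 ,
        0.00175616]), 'joint_torque': array([ 9.98546875e-05, -5.16707790e+01, -3.68590343e+01, -6.10171446e-05,
        6.25650355e-03, -6.33605987e-05]), 'tool_pos': array([ 0.22480595, -0.63580209,  0.24706004]), 'tcp_rot': array([-3.09435559e+00, -5.30880069e-01,  4.35064073e-04]), 'wrist_force': array([-0.69400072, -0.01360602,  0.63890348]), 'torque': array([ 0.01810015,  0.01067876, -0.03561377]), 'grip_force': 0.0, 'width': 0.9993745009805813}
```

View pics/top0.png

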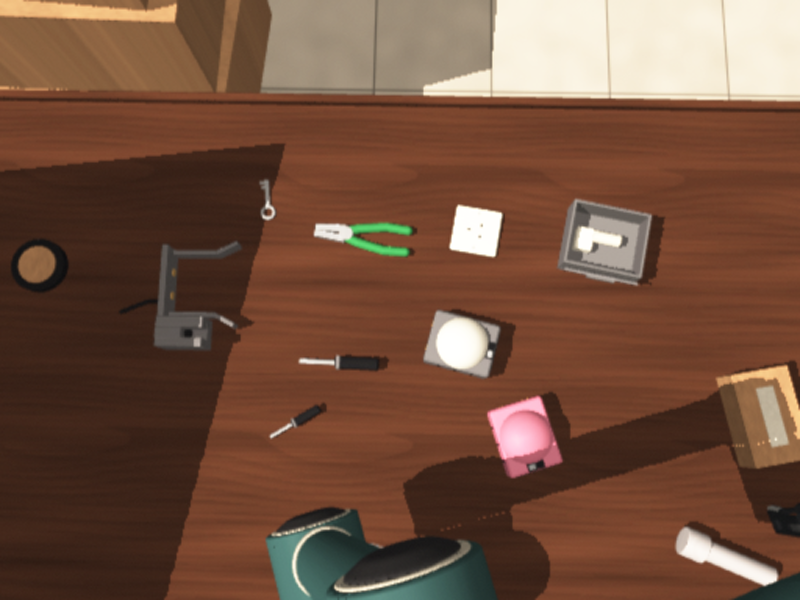

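View pics/side0.png

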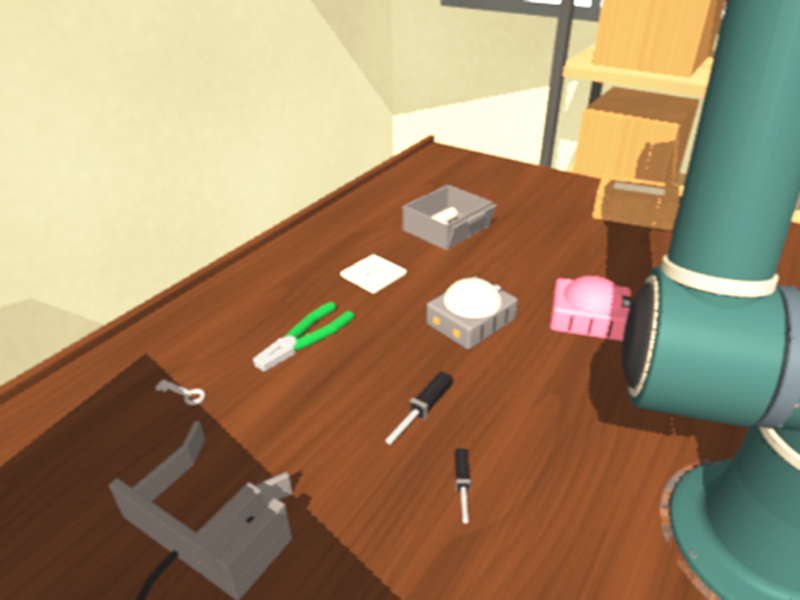

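The top view shows the dock at left (about 155-240, 240-350), the grey lantern at (462,343), and the pliers, cover and key in the row above it. Of the two screwdrivers, the larger at (300-380, 362) comes out near 145 mm long. The side view agrees. Next is a close crop of the dock, lantern and driver.

```bash
cat > h.py <<'E'
import numpy as np, cv2
from scipy.spatial.transform import Rotation as R
from workcell import readout, read_camera, bot
def p2w(r,u,v,z):
    d=R.from_rotvec(r["attitude"]).apply([(u-r["cx"])/r["fx"],(v-r["cy"])/r["fy"],1.0])
    o=np.asarray(r["origin"]); return o+d*(z-o[2])/d[2]
def w2p(r,P):
    q=R.from_rotvec(r["attitude"]).inv().apply(np.asarray(P)-r["origin"])
    return np.stack([r["fx"]*q[...,0]/q[...,2]+r["cx"], r["fy"]*q[...,1]/q[...,2]+r["cy"]],-1)
def place(x,y,yaw,P):
    P=np.asarray(P,float)/1000; c,s=np.cos(yaw),np.sin(yaw)
    return np.stack([x+c*P[...,0]-s*P[...,1], y+s*P[...,0]+c*P[...,1], P[...,2]],-1)
def draw(img,r,k,off,P,col):
    p=((w2p(r,P)+0.5-off)*k).astype(int); cv2.polylines(img,[p.reshape(-1,1,2)],True,col,1)
E
python3 - <<'E'
from h import *
r=read_camera("top")
for n,u,v,z in [("lensc",462,343,.074),("l_tl",437,311,.045),("l_tr",500,322,.045),("l_bl",425,362,.045),("l_br",488,377,.045),("towerfl",155,347,.065),("tower fr",212,345,.065),("flare far",240,245,.035),("flare near",235,325,.035),("drv tip",300,361,.011),("drv end",380,364,.011),("pl",412,255,.02),("pl2",315,231,.01),("key",267,218,0),("cover",476,230,.01)]:
    print(n,p2w(r,u/1.5625,v/1.5625,z).round(3))
a=cv2.resize(r["color"][145:230,70:160],None,fx=6,fy=6,interpolation=cv2.INTER_CUBIC)
b=cv2.resize(r["color"][190:245,190:325],None,fx=5.9,fy=5.9,interpolation=cv2.INTER_CUBIC)
cv2.imwrite("pics/cd.png",a);
E
```

```text
lensc [ 0.462 -0.169  0.074]
l_tl [ 0.523 -0.126  0.045]
l_tr [ 0.505 -0.239  0.045]
l_bl [ 0.431 -0.106  0.045]
l_br [ 0.407 -0.217  0.045]
towerfl [0.445 0.369 0.065]
tower fr [0.451 0.268 0.065]
flare far [0.641 0.238 0.035]
flare near [0.491 0.238 0.035]
drv tip [0.431 0.121 0.011]
drv end [ 0.429 -0.025  0.011]
pl [ 0.631 -0.08   0.02 ]
pl2 [0.677 0.104 0.01 ]
key [0.704 0.198 0.   ]
cover [ 0.685 -0.2    0.01 ]
```

View pics/cd.png

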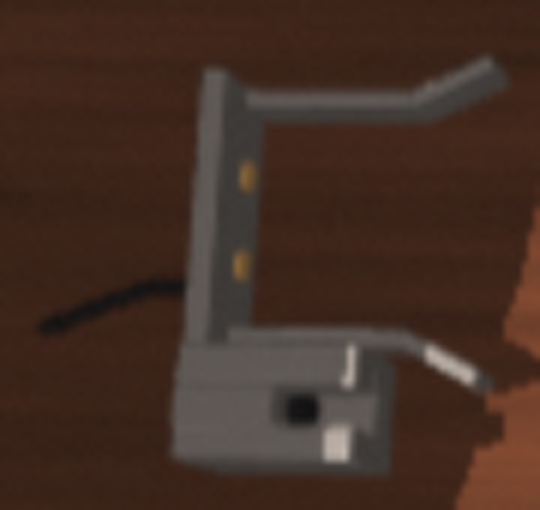

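The crop shows the dock well: tower top corners at about (172,457), (183,345), (356,345) and (352,460), with the far cheek's inner bend at (412,110). I'll fit the poses and overlay them.

```bash
cat > fit.py <<'E'
from h import *
from scipy.optimize import least_squares
def fit(r,P,uv,x0,loss="soft_l1"):
    f=lambda p:(w2p(r,place(*p,P))-uv).ravel()
    s=least_squares(f,x0,loss=loss,x_scale=[.01,.01,.05]); return s.x,f(s.x).reshape(-1,2)
DP=[(74,120,65),(74,66,65),(-10,66,65),(-10,120,65),(-20,-54,35),(-58,-76,35)]
LB=[(60,-48,45),(-60,-48,45),(-60,48,45),(60,48,45)]
E
python3 - <<'E'
from fit import *
r=read_camera("top")
uv=np.array([(172,457),(183,345),(356,345),(352,460),(412,110),(490,57)])/6+[70,145]-.5
d,e=fit(r,DP,uv,[.55,.3,1.6]); print("dock",d.round(4),np.degrees(d[2]).round(1)); print(e.round(1).tolist())
uv=np.array([(437,311),(500,322),(488,377),(425,362)])/1.5625-.5
l,e=fit(r,LB,uv,[.46,-.17,1.4]); print("lan",l.round(4),np.degrees(l[2]).round(1)); print(e.round(1).tolist())
k=6;off=np.array([70,145])
a=cv2.resize(r["color"][145:245,70:200],None,fx=k,fy=k,interpolation=cv2.INTER_CUBIC)
T=lambda P:place(*d,P)
draw(a,r,k,off,T([(-10,66,65),(74,66,65),(74,120,65),(-10,120,65)]),(0,255,0))
draw(a,r,k,off,T([(-20,-54,35),(62,-54,35),(62,54,35),(-20,54,35),(-58,72,35),(-20,54,35),(62,54,35),(62,-54,35),(-20,-54,35),(-58,-72,35),(-20,-54,35)]),(0,0,255))
draw(a,r,k,off,T([(62,-54,60),(62,54,60)]),(255,255,0))
off=np.array([185,190])
b=cv2.resize(r["color"][190:250,185:325],None,fx=k,fy=k,interpolation=cv2.INTER_CUBIC)
draw(b,r,k,off,place(*l,LB),(0,255,0)); draw(b,r,k,off,place(*l,np.array(LB)*[1,1,0]),(0,0,255))
t=np.linspace(0,6.28,40); draw(b,r,k,off,place(*l,np.c_[46*np.cos(t),46*np.sin(t),0*t+60]),(255,0,0))
c=np.zeros((600,800,3),np.uint8); c[:330,:500]=a[:600:,:][:330*600//600,:500] if 0 else cv2.resize(a,(500,385))[:330]
c[330:600,:630]=cv2.resize(b,(630,270)); cv2.imwrite("pics/ov.png",c)
print(np.degrees(np.arctan2(*(p2w(r,300/1.5625-.5,361/1.5625-.5,.011)-p2w(r,380/1.5625-.5,364/1.5625-.5,.011))[[1,0]])))
E
```

```text
dock [0.5693 0.3009 1.5929] 91.3
[[-0.2, 0.5], [-0.8, -0.2], [0.6, -0.3], [0.3, -0.0], [-0.2, -0.6], [0.2, 0.8]]
lan [ 0.4675 -0.1709  1.3785] 79.0
[[-1.3, -0.8], [0.6, 1.2], [1.7, -0.3], [-0.7, 0.1]]
89.06398847704976
```

View pics/ov.png

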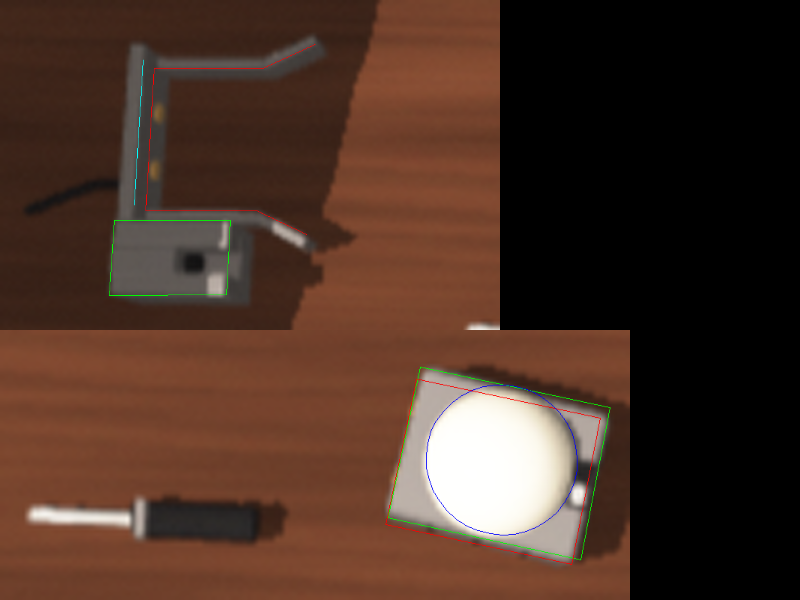

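Fit results:
- Dock at (0.569, 0.301), yaw 91.3°, overlay well aligned.
- Lantern at about (0.467, -0.171), yaw 79°.
- Driver lying along y at x ≈ 0.43.

I'll push the lantern's -x end with both half-open fingertips, which keeps its heading stable. First I go above the start point.

```bash
cat > mv.py <<'E'
from h import *
def delta(targets,show=True):
    """targets rows x,y,z,yaw_deg(tool x heading) -> tool-frame deltas from the current pose"""
    s=readout.read_state(); R0=R.from_rotvec(s["tcp_rot"]); out=[]
    for x,y,z,w in targets:
        c,n=np.cos(np.radians(w)),np.sin(np.radians(w))
        Rt=R.from_matrix(np.array([[c,n,0],[n,-c,0],[0,0,-1]]))
        out.append(np.r_[R0.inv().apply(np.array([x,y,z])-s["tool_pos"]),np.degrees((R0.inv()*Rt).as_rotvec())])
        if show: print(np.r_[out[-1][:3].round(4),out[-1][3:].round(1)].tolist())
    return out
E
python3 - <<'E'
from mv import *
delta([(.45,-.265,.2,79)]); print(bot)
E
```

```text
[0.3359, -0.2746, 0.0479, -0.1, -0.0, -59.5]
<Robot object at 0x7fa0f61c4050>
```

>>> jog_arm(deltas=[0.336,-0.275,0.048,0,0,-59.5,0,0.336,-0.275,0.048,0,0,-59.5,0,0.336,-0.275,0.048,0,0,-59.5,0,0.336,-0.275,0.048,0,0,-59.5,0,0.336,-0.275,0.048,0,0,-59.5,0,0.336,-0.275,0.048,0,0,-59.5,0,0.336,-0.275,0.048,0,0,-59.5,0,0.336,-0.275,0.048,0,0,-59.5,0])

```text
time: 1.0
tool_pos: [0.4317, -0.2946, 0.2042]
tcp_rot: [2.422, 2.001, 0.0]
wrist_force: [1.0, -0.1, -0.2]
width: 0.499
grip_force: 0.0
```

Run:
```python
from mv import *
r=read_camera("wrist"); cv2.imwrite("pics/w1.png",cv2.resize(r["color"],(800,600)))
delta([(.45,-.265,.2,79)]); print(readout.read_state()["tool_pos"])
print(w2p(r,place(.467,-.171,np.radians(79),[(60,-48,45),(-60,-48,45),(-60,48,45),(60,48,45)])).round())
```

```text
[0.0255, 0.011, 0.0031, 0.0, -0.4, 0.2]
[ 0.43443197 -0.28797758  0.20297983]
[[321. -36.]
 [311. 111.]
 [214. 111.]
 [208. -37.]]
```

View pics/w1.png

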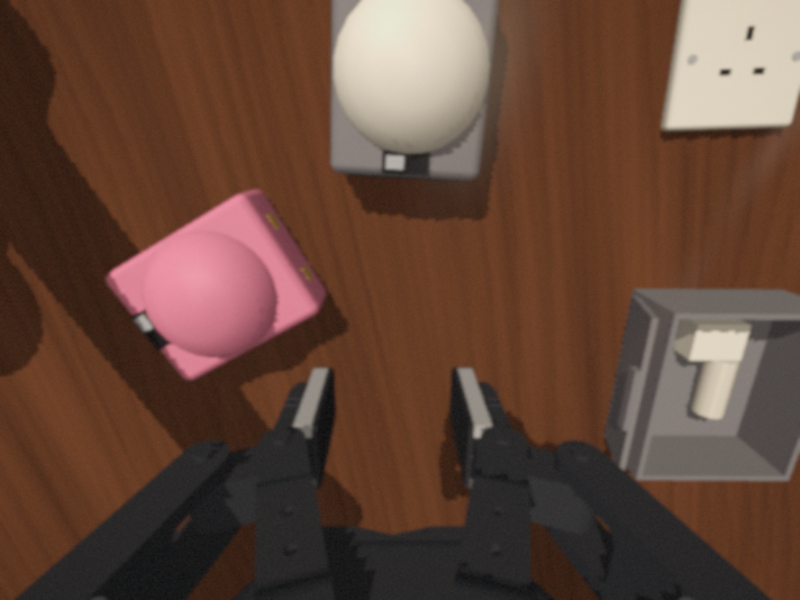

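The wrist view shows the lantern's rear corners at (331,167) and (480,178). That puts its yaw at about 76° with its centre near (0.467, -0.172). The pink one is clear of the descent spot. Going down behind it.

Run:
```python
from mv import *
delta([(.446,-.257,.2,76),(.446,-.257,.027,76)])
```

```text
[0.0326, 0.0055, 0.0032, 0.0, -0.4, 3.2]
[0.0315, 0.0055, 0.1762, 0.0, -0.4, 3.2]
```

>>> jog_arm(deltas=[0.032,0.0055,0.003,0,0,3.2,0,0.032,0.0055,0.05,0,0,3.2,0,0.032,0.0055,0.1,0,0,3.2,0,0.032,0.0055,0.14,0,0,3.2,0,0.032,0.0055,0.165,0,0,3.2,0,0.032,0.0055,0.176,0,0,3.2,0,0.032,0.0055,0.176,0,0,3.2,0])

```text
time: 1.75
tool_pos: [0.4414, -0.2655, 0.0268]
tcp_rot: [-2.477, -1.927, 0.002]
wrist_force: [0.1, 0.3, 0.5]
width: 0.499
grip_force: 0.0
```

```bash
cat > path.py <<'E'
from mv import *
from scipy.interpolate import CubicHermiteSpline
D=np.array([.569,.301,91.3]); F=.071
def tcp(p): # lantern x,y,yaw -> tcp
    w=np.radians(p[2]); return (p[0]-F*np.cos(w),p[1]-F*np.sin(w),.027,p[2])
def curve(p0,n):
    w0,w1=np.radians(p0[2]),np.radians(D[2]); u1=np.array([np.cos(w1),np.sin(w1)])
    e=D[:2]-.09*u1; L=np.linalg.norm(e-p0[:2]); u0=np.array([np.cos(w0),np.sin(w0)])
    c=CubicHermiteSpline([0,1],[p0[:2],e],[L*u0,L*u1]); t=np.linspace(0,1,n+1)
    d=c(t,1); return np.c_[c(t),np.degrees(np.arctan2(d[:,1],d[:,0]))]
E
python3 - <<'E'
from path import *
c=curve(np.array([.467,-.172,76]),14); print(c.round(3)); delta([tcp(p) for p in c[:9]])
E
```

```text
[[ 4.6700e-01 -1.7200e-01  7.6000e+01]
 [ 4.7400e-01 -1.4500e-01  7.3607e+01]
 [ 4.8300e-01 -1.1700e-01  7.1768e+01]
 [ 4.9200e-01 -9.0000e-02  7.0468e+01]
 [ 5.0200e-01 -6.3000e-02  6.9695e+01]
 [ 5.1200e-01 -3.6000e-02  6.9442e+01]
 [ 5.2200e-01 -9.0000e-03  6.9705e+01]
 [ 5.3200e-01  1.8000e-02  7.0490e+01]
 [ 5.4100e-01  4.5000e-02  7.1804e+01]
 [ 5.5000e-01  7.2000e-02  7.3662e+01]
 [ 5.5700e-01  1.0000e-01  7.6078e+01]
 [ 5.6300e-01  1.2700e-01  7.9062e+01]
 [ 5.6800e-01  1.5500e-01  8.2613e+01]
 [ 5.7100e-01  1.8300e-01  8.6709e+01]
 [ 5.7100e-01  2.1100e-01  9.1300e+01]]
[0.0259, 0.0021, -0.0002, -0.2, -0.1, -0.2]
[0.0544, -0.0003, -0.0001, -0.2, -0.1, 2.1]
[0.083, -0.0011, -0.0001, -0.2, -0.1, 4.0]
[0.1118, -0.0003, -0.0001, -0.2, -0.1, 5.3]
[0.1405, 0.0016, -0.0001, -0.2, -0.1, 6.1]
[0.1692, 0.0044, -0.0, -0.2, -0.1, 6.3]
[0.1979, 0.0079, -0.0, -0.2, -0.1, 6.1]
[0.2264, 0.0117, 0.0, -0.2, -0.1, 5.3]
[0.2549, 0.0156, 0.0, -0.2, -0.1, 4.0]
```

>>> jog_arm(deltas=[0.012,0.001,0,0,0,0,0,0.022,0.002,0,0,0,0,0,0.03,0.002,0,0,0,0,0,0.042,0.001,0,0,0,1,0,0.056,0,0,0,0,2.1,0,0.07,-0.001,0,0,0,3.1,0,0.083,-0.001,0,0,0,4,0,0.096,-0.001,0,0,0,4.6,0])

```text
time: 2.55
tool_pos: [0.4667, -0.1727, 0.0301]
tcp_rot: [2.551, 1.827, 0.002]
wrist_force: [-0.7, -3.3, 2.7]
width: 0.494
grip_force: 1.5
```

Run:
```python
from path import *
r=read_camera("top"); s=readout.read_state()
w=np.degrees(np.arctan2(*R.from_rotvec(s["tcp_rot"]).as_matrix()[[1,0],0])); p=s["tool_pos"]
L=np.array([p[0]+F*np.cos(np.radians(w)),p[1]+F*np.sin(np.radians(w)),w]); print("tool-implied lantern",L.round(3))
k=5;o=np.array([190,150]); a=cv2.resize(r["color"][150:260,190:340],None,fx=k,fy=k,interpolation=cv2.INTER_CUBIC)
draw(a,r,k,o,place(L[0],L[1],np.radians(w),[(60,-48,45),(-60,-48,45),(-60,48,45),(60,48,45)]),(0,255,0))
cv2.imwrite("pics/t2.png",a)
c=curve(np.array([.467,-.172,76]),14); delta([tcp(q) for q in c[3:]])
```

```text
tool-implied lantern [ 0.49  -0.104 71.183]
[0.0138, -0.0028, 0.0029, 0.2, -0.0, 0.7]
[0.0426, -0.0032, 0.0029, 0.2, -0.0, 1.5]
[0.0714, -0.0027, 0.0029, 0.2, -0.0, 1.7]
[0.1003, -0.0015, 0.0029, 0.2, -0.0, 1.5]
[0.129, 0.0, 0.0029, 0.2, -0.0, 0.7]
[0.1577, 0.0017, 0.0029, 0.2, -0.0, -0.6]
[0.1862, 0.0033, 0.0029, 0.2, -0.0, -2.5]
[0.2147, 0.0045, 0.0029, 0.2, -0.0, -4.9]
[0.2431, 0.005, 0.0029, 0.2, -0.0, -7.9]
[0.2715, 0.0047, 0.003, 0.2, -0.0, -11.4]
[0.2999, 0.0031, 0.003, 0.2, 0.0, -15.5]
[0.3285, -0.0001, 0.003, 0.2, 0.0, -20.1]
```

View pics/t2.png

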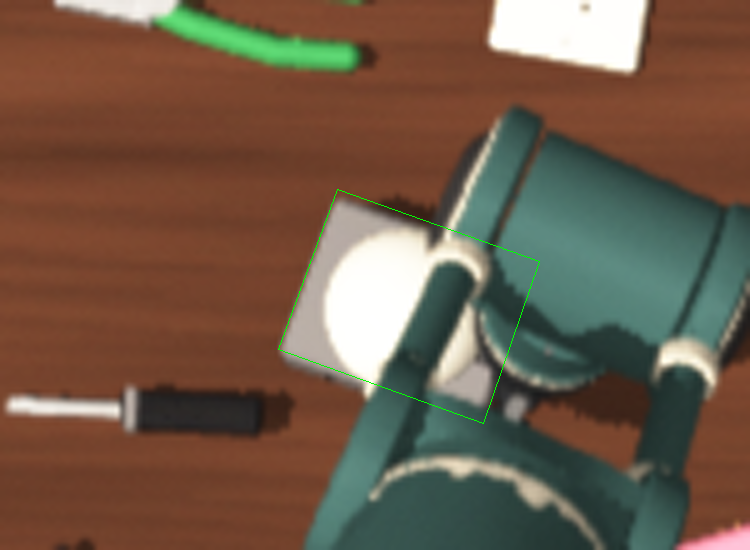

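The lantern is following the tool: the overlay matches within about 2 mm, the yaw is 71°, and it clears the driver's end at (262,412). Continuing.

>>> jog_arm(deltas=[0.02,-0.003,0.001,0,0,0.9,0,0.035,-0.003,0.001,0,0,1.3,0,0.05,-0.003,0.001,0,0,1.6,0,0.065,-0.003,0.001,0,0,1.7,0,0.08,-0.002,0.001,0,0,1.6,0,0.095,-0.002,0.001,0,0,1.5,0,0.11,-0.001,0.001,0,0,1.2,0,0.125,0,0.001,0,0,0.8,0])

```text
time: 3.4
tool_pos: [0.5061, -0.0535, 0.0276]
tcp_rot: [2.567, 1.811, 0.0]
wrist_force: [-1.1, -3.3, 2.0]
width: 0.5
grip_force: 1.6
```

Run:
```python
from path import *
c=curve(np.array([.467,-.172,76]),14); delta([tcp(q) for q in c[7:]])
```

```text
[0.0051, 0.0006, 0.0006, 0.0, 0.0, -0.1]
[0.0338, 0.0019, 0.0006, 0.0, 0.0, -1.4]
[0.0623, 0.0031, 0.0006, 0.0, 0.0, -3.3]
[0.0908, 0.0039, 0.0006, 0.0, 0.0, -5.7]
[0.1192, 0.0041, 0.0006, 0.0, 0.0, -8.7]
[0.1476, 0.0034, 0.0006, 0.0, 0.0, -12.2]
[0.1761, 0.0014, 0.0005, 0.0, 0.0, -16.3]
[0.2046, -0.0022, 0.0005, 0.0, 0.0, -20.9]
```

>>> jog_arm(deltas=[0.02,0.001,0,0,0,-0.8,0,0.034,0.002,0,0,0,-1.4,0,0.048,0.0025,0,0,0,-2.3,0,0.062,0.003,0,0,0,-3.3,0,0.076,0.0035,0,0,0,-4.5,0,0.091,0.004,0,0,0,-5.7,0,0.105,0.004,0,0,0,-7.2,0,0.119,0.004,0,0,0,-8.7,0])

```text
time: 4.2
tool_pos: [0.5497, 0.0574, 0.0272]
tcp_rot: [-2.421, -2.002, 0.0]
wrist_force: [-0.8, -2.3, 1.4]
width: 0.501
grip_force: 1.4
```

Run:
```python
from path import *
r=read_camera("top"); s=readout.read_state()
w=np.degrees(np.arctan2(*R.from_rotvec(s["tcp_rot"]).as_matrix()[[1,0],0])); p=s["tool_pos"]
L=np.array([p[0]+F*np.cos(np.radians(w)),p[1]+F*np.sin(np.radians(w)),w]); print("tool-implied lantern",L.round(3))
k=5;o=np.array([80,130]); a=cv2.resize(r["color"][130:250,80:230],None,fx=k,fy=k,interpolation=cv2.INTER_CUBIC)
draw(a,r,k,o,place(L[0],L[1],np.radians(w),[(60,-48,45),(-60,-48,45),(-60,48,45),(60,48,45)]),(0,255,0))
cv2.imwrite("pics/t3.png",a)
c=curve(np.array([.467,-.172,76]),14); delta([tcp(q) for q in c[11:]]+[tcp(place(*D[:2],np.radians(D[2]),(x,0,0))[:2].tolist()+[D[2]]) for x in (-60,-30,0,3)])
```

```text
tool-implied lantern [ 0.564  0.129 79.252]
[-0.0018, -0.0004, 0.0005, 0.1, -0.1, 0.2]
[0.0264, 0.0033, 0.0005, 0.1, -0.1, -3.4]
[0.0548, 0.0057, 0.0006, 0.1, -0.1, -7.5]
[0.0836, 0.0065, 0.0006, 0.1, -0.1, -12.0]
[0.1129, 0.0003, 0.0007, 0.1, -0.1, -12.0]
[0.1423, -0.006, 0.0007, 0.1, -0.1, -12.0]
[0.1716, -0.0122, 0.0008, 0.1, -0.1, -12.0]
[0.1745, -0.0129, 0.0008, 0.1, -0.1, -12.0]
```

View pics/t3.png

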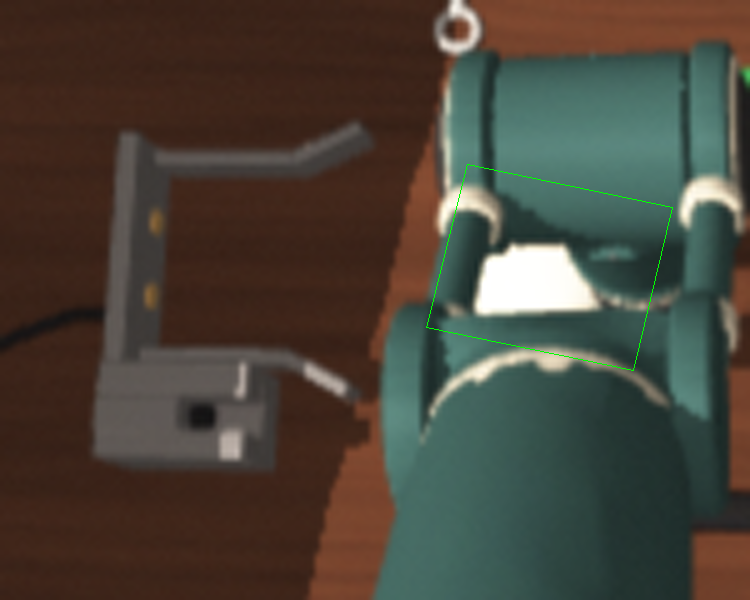

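The arm hides most of the lantern, but its lens shows where expected and the dock mouth is ahead. On into the mouth.

>>> jog_arm(deltas=[0.014,0.0015,0,0,0,-1.5,0,0.028,0.0035,0,0,0,-3.5,0,0.042,0.005,0,0,0,-5.5,0,0.056,0.0057,0,0,0,-7.5,0,0.07,0.0065,0,0,0,-10,0,0.084,0.0062,0,0,0,-12,0,0.098,0.0035,0,0,0,-12,0,0.113,0,0,0,0,-12,0])

```text
time: 5.05
tool_pos: [0.5707, 0.1684, 0.0273]
tcp_rot: [-2.201, -2.242, 0.0]
wrist_force: [0.1, -1.7, -0.1]
width: 0.497
grip_force: 0.8
```

Run:
```python
from path import *
delta([tcp(place(*D[:2],np.radians(D[2]),(x,0,0))[:2].tolist()+[D[2]]) for x in (-60,-30,0,3)])
```

```text
[0.0016, 0.0013, 0.0003, -0.0, 0.0, -0.2]
[0.0316, 0.0011, 0.0003, -0.0, 0.0, -0.2]
[0.0616, 0.001, 0.0003, -0.0, 0.0, -0.2]
[0.0646, 0.001, 0.0003, -0.0, 0.0, -0.2]
```

>>> jog_arm(deltas=[0.01,0.001,0,0,0,-0.2,0,0.02,0.001,0,0,0,-0.2,0,0.029,0.001,0,0,0,-0.2,0,0.037,0.001,0,0,0,-0.2,0,0.044,0.001,0,0,0,-0.2,0,0.05,0.001,0,0,0,-0.2,0,0.055,0.001,0,0,0,-0.2,0,0.058,0.001,0,0,0,-0.2,0])

```text
time: 5.85
tool_pos: [0.5707, 0.2256, 0.0273]
tcp_rot: [-2.197, -2.246, -0.0]
wrist_force: [0.2, -2.2, -1.3]
width: 0.5
grip_force: 0.9
```

>>> jog_arm(deltas=[0.002,0,0,0,0,0,0,0.004,0,0,0,0,0,0,0.006,0,0,0,0,0,0,0.007,0,0,0,0,0,0,0.008,0,0,0,0,0,0,0.008,0,0,0,0,0,0])

```text
time: 6.45
tool_pos: [0.5704, 0.2302, 0.0274]
tcp_rot: [2.195, 2.244, -0.006]
wrist_force: [-0.1, -12.1, 2.9]
width: 0.504
grip_force: 6.1
```

>>> jog_arm(deltas=[0.002,0,0,0,0,0,0,0.004,0,0,0,0,0,0,0.004,0,0,0,0,0,0])

```text
time: 6.75
tool_pos: [0.5701, 0.2304, 0.0274]
tcp_rot: [2.193, 2.243, -0.015]
wrist_force: [-0.8, -25.4, 8.2]
width: 0.498
grip_force: 13.0
```

The stop is firm at TCP y = 0.230, with the force rising to 25 N. Backing off and up towards the driver.

>>> jog_arm(deltas=[-0.02,0,0,0,0,0,0,-0.05,0,0,0,0,0,0,-0.06,0,-0.05,0,0,0,0.2,-0.07,0,-0.1,0,0,0,0.2,-0.08,0,-0.13,0,0,0,0.2,-0.12,0.03,-0.13,0,0,0,0.2,-0.17,0.06,-0.13,0,0,0,0.2,-0.21,0.09,-0.13,0,0,0,0.2])

```text
time: 7.55
tool_pos: [0.6612, 0.035, 0.1588]
tcp_rot: [2.195, 2.246, 0.004]
wrist_force: [0.7, 1.5, -0.6]
width: 0.603
grip_force: 0.0
```

Run:
```python
from mv import *
delta([(.429,.0,.16,89)])
r=read_camera("top"); k=5; o=np.array([75,130])
a=cv2.resize(r["color"][130:240,75:225],None,fx=k,fy=k,interpolation=cv2.INTER_CUBIC); cv2.imwrite("pics/t4.png",a)
```

```text
[-0.0297, -0.2329, -0.0018, 0.1, -0.0, 2.3]
```

View pics/t4.png

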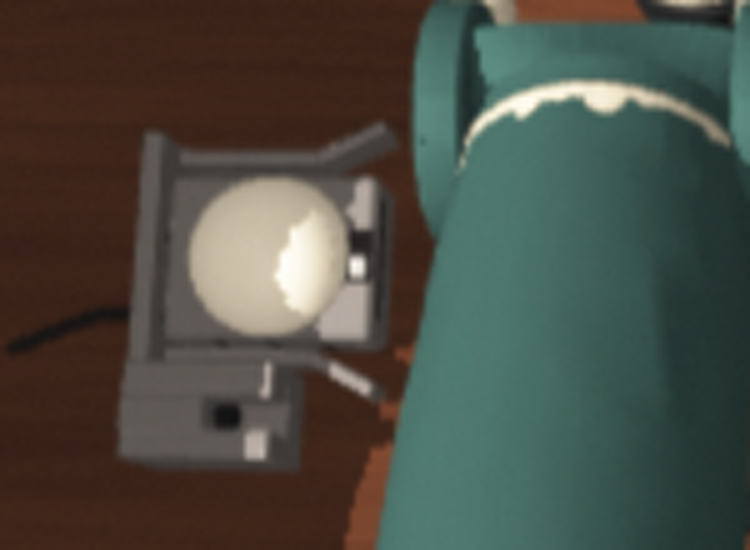

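The lantern is home in the dock, its front edge at the back wall (165-175, 180-340) and square to it. Now over the driver's handle.

>>> jog_arm(deltas=[-0.013,-0.05,0,0,0,2.3,0.2,-0.013,-0.1,0,0,0,2.3,0.2,-0.013,-0.15,0,0,0,2.3,0.2,-0.013,-0.2,0,0,0,2.3,0.2,-0.013,-0.233,0,0,0,2.3,0.2,-0.013,-0.233,0,0,0,2.3,0.2])

```text
time: 8.2
tool_pos: [0.4223, 0.0181, 0.1561]
tcp_rot: [-2.24, -2.199, 0.003]
wrist_force: [0.0, 0.0, -1.1]
width: 0.6
grip_force: 0.0
```

Run:
```python
from mv import *
r=read_camera("wrist"); cv2.imwrite("pics/w2.png",cv2.resize(r["color"],(800,600)))
delta([(.429,.016,.16,89),(.429,.016,.019,89)])
T=place(.429,.016,np.radians(89),[(-40,0,22),(40,0,22),(105,0,11),(0,0,22)]); print((w2p(r,T)*1.5625).round())
```

```text
[-0.002, 0.0035, -0.0028, 0.0, -0.0, -0.1]
[-0.002, 0.0034, 0.1382, 0.0, -0.0, -0.1]
[[403. 349.]
 [404. 228.]
 [405. 112.]
 [404. 292.]]
```

View pics/w2.png

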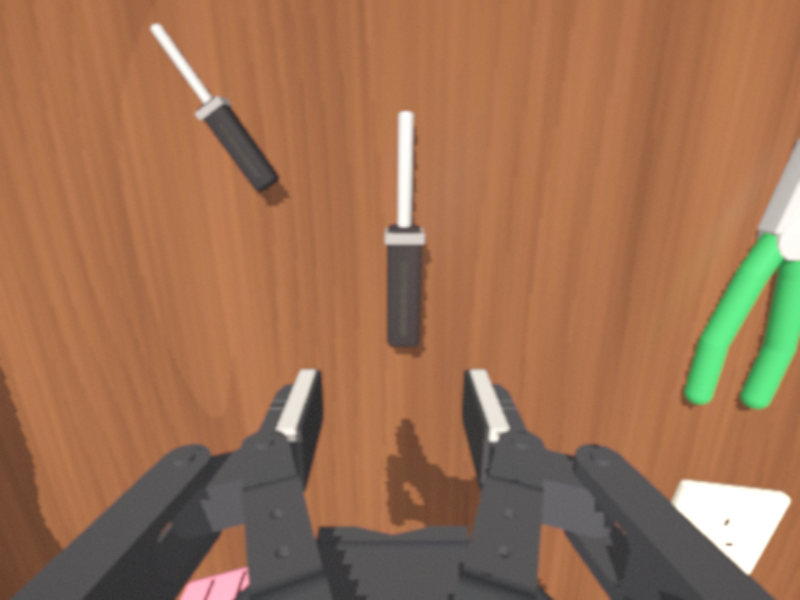

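The driver lies as predicted, tip at (405,112) and handle end at (403,347), within a pixel or two. Descending and gripping.

>>> jog_arm(deltas=[-0.002,0.0035,0.045,0,0,0,0.2,-0.002,0.0035,0.09,0,0,0,0.2,-0.002,0.0035,0.12,0,0,0,0.2,-0.002,0.0035,0.135,0,0,0,0.2,-0.002,0.0035,0.138,0,0,0,0.2,-0.002,0.0035,0.138,0,0,0,0.2], squeeze=60)

```text
time: 8.85
tool_pos: [0.432, 0.0158, 0.0193]
tcp_rot: [-2.241, -2.201, -0.0]
wrist_force: [0.4, 0.4, -0.5]
width: 0.597
grip_force: 0.0
```

>>> jog_arm(deltas=[0,0,0,0,0,0,-1,0,0,0,0,0,0,-1,0,0,0,0,0,0,-1,0,0,0,0,0,0,-1,0,0,0,0,0,0,-1,0,0,0,0,0,0,-1], squeeze=60)

```text
time: 9.45
tool_pos: [0.4327, 0.0156, 0.0209]
tcp_rot: [2.24, 2.2, 0.004]
wrist_force: [-0.6, -0.5, 6.7]
width: 0.239
grip_force: 60.9
```

>>> jog_arm(deltas=[0,0,-0.02,0,0,0,-1,0,0,-0.05,0,0,0,-1,0,0,-0.08,0,0,0,-1,0,0,-0.08,0,0,0,-1])

```text
time: 9.85
tool_pos: [0.4345, 0.0156, 0.1037]
tcp_rot: [2.237, 2.197, 0.01]
wrist_force: [0.4, -0.7, -0.8]
width: 0.241
grip_force: 60.1
```

```bash
cat > btn.py <<'E'
from mv import *
import sys
def at(xt,y=95,z=54.5):  # tcp pose so that tip is at dock xt
    p=place(.569,.301,np.radians(91.3),(xt-105,y,z)); return (*p,91.3)
E
python3 - <<'E'
from btn import *
print(at(-40)); delta([at(-40)])
E
```

```text
(np.float64(0.4773141154823969), np.float64(0.15388202495879452), np.float64(0.0545), 91.3)
[0.1391, 0.0399, 0.0496, 0.5, 0.0, -2.3]
```

>>> jog_arm(deltas=[0.03,0.01,0.01,0,0,-1,-1,0.07,0.02,0.02,0,0,-2,-1,0.11,0.03,0.03,0,0,-2.3,-1,0.139,0.04,0.045,0.5,0,-2.3,-1,0.139,0.04,0.0495,0.5,0,-2.3,-1,0.139,0.04,0.0495,0.5,0,-2.3,-1])

```text
time: 10.45
tool_pos: [0.4716, 0.1538, 0.048]
tcp_rot: [-2.189, -2.242, 0.015]
wrist_force: [-0.6, -1.3, -0.8]
width: 0.243
grip_force: 59.9
```

Run:
```python
from btn import *
s=readout.read_state(); print(s["tool_pos"],s["tcp_rot"]); delta([at(-40),at(20)])
c=np.zeros((600,800,3),np.uint8)
r=read_camera("wrist"); k=3; o=np.array([165,0]); a=cv2.resize(r["color"][0:200,165:430],None,fx=k,fy=k,interpolation=cv2.INTER_CUBIC)
R0=R.from_rotvec(s["tcp_rot"]); tip=s["tool_pos"]+R0.apply([.105,0,.0095])
S=place(.569,.301,np.radians(91.3),[(-10,86,65),(-10,104,65),(28,104,65),(28,86,65)])
def mark(a,r,o,k):
    draw(a,r,k,o,S,(0,255,0)); draw(a,r,k,o,place(.569,.301,np.radians(91.3),[(-40,95,45),(14,95,45)]),(0,0,255))
    p=((w2p(r,tip)+.5-o)*k).astype(int); cv2.circle(a,tuple(map(int,p)),4,(255,255,0),1)
    print(p)
mark(a,r,o,k)
r2=read_camera("side"); print(w2p(r2,tip)); c0=np.clip(w2p(r2,tip)-[50,35],0,None).astype(int)
b=cv2.resize(r2["color"][c0[1]:c0[1]+75,c0[0]-20:c0[0]+80],None,fx=3,fy=3,interpolation=cv2.INTER_CUBIC)
r3=read_camera("top"); o3=np.array([90,195]); d=cv2.resize(r3["color"][195:235,90:160],None,fx=5,fy=5,interpolation=cv2.INTER_CUBIC)
mark(b,r2,c0-[20,0],3); mark(d,r3,o3,5)
a=a[:375]; c[:a.shape[0],:a.shape[1]]=a[:, :800]; c[375:600,:b.shape[1]]=b[:225]; c[375:575,400:750]=d
cv2.imwrite("pics/b1.png",c)
```

```text
[0.4716177  0.15380597 0.04800606] [-2.18905667 -2.24214921  0.01522888]
[-0.0001, 0.0056, -0.0066, -0.7, 0.1, 0.1]
[0.0599, 0.0057, -0.0066, -0.7, 0.1, 0.1]
[260 129]
[186.26419524 313.5708726 ]
[212 108]
[263 105]
```

View pics/b1.png

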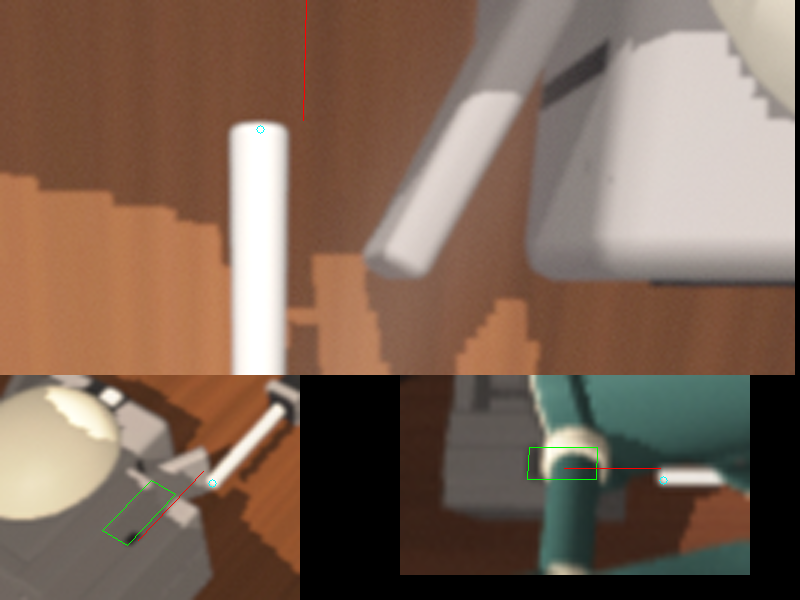

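The tip sits where computed (wrist crop (258,125), predicted (260,129)), but the tool is 5.6 mm sideways and 6.6 mm low of the slot line. Correcting before entering.

>>> jog_arm(deltas=[0,0.003,-0.0066,-0.7,0,0,-1,0,0.0056,-0.0066,-0.7,0,0,-1,0,0.0056,-0.0066,-0.7,0,0,-1,0,0.0056,-0.0066,-0.7,0,0,-1])

```text
time: 11.0
tool_pos: [0.4794, 0.1538, 0.0569]
tcp_rot: [2.195, 2.243, 0.005]
wrist_force: [-0.0, -0.7, -1.2]
width: 0.238
grip_force: 59.9
```

Run:
```python
from btn import *
s=readout.read_state(); print(s["tool_pos"]); delta([at(-40),at(10),at(14),at(20)])
```

```text
[0.47940607 0.15377412 0.05688688]
[0.0002, -0.0021, 0.0024, 0.3, -0.0, -0.1]
[0.0502, -0.0022, 0.0024, 0.3, -0.0, -0.1]
[0.0542, -0.0022, 0.0024, 0.3, -0.0, -0.1]
[0.0602, -0.0022, 0.0024, 0.3, -0.0, -0.1]
```

>>> jog_arm(deltas=[0,-0.002,0.002,0.2,0,0,-1,0.012,-0.002,0.002,0.2,0,0,-1,0.024,-0.002,0.002,0.2,0,0,-1,0.034,-0.002,0.002,0.2,0,0,-1,0.042,-0.002,0.002,0.2,0,0,-1,0.048,-0.002,0.002,0.2,0,0,-1,0.048,-0.002,0.002,0.2,0,0,-1])

```text
time: 11.7
tool_pos: [0.476, 0.203, 0.0544]
tcp_rot: [-2.195, -2.247, -0.001]
wrist_force: [-0.5, 0.2, -1.7]
width: 0.241
grip_force: 59.9
```

Run:
```python
from btn import *
s=readout.read_state(); print(s["tool_pos"],s["wrist_force"]); delta([at(10),at(14),at(20)])
```

```text
[0.47597088 0.20298809 0.05440834] [-0.46433088  0.18627548 -1.74937283]
[0.0009, 0.0002, -0.0001, 0.0, -0.0, 0.1]
[0.0049, 0.0002, -0.0001, 0.0, -0.0, 0.1]
[0.0109, 0.0002, -0.0001, 0.0, -0.0, 0.1]
```

>>> jog_arm(deltas=[0.002,0,0,0,0,0,-1,0.004,0,0,0,0,0,-1,0.006,0,0,0,0,0,-1,0.008,0,0,0,0,0,-1,0.01,0,0,0,0,0,-1,0.01,0,0,0,0,0,-1])

```text
time: 12.3
tool_pos: [0.4757, 0.2115, 0.0543]
tcp_rot: [2.196, 2.246, -0.001]
wrist_force: [0.0, -3.4, -0.3]
width: 0.238
grip_force: 60.0
```

>>> jog_arm(deltas=[0.0015,0,0,0,0,0,-1,0.003,0,0,0,0,0,-1,0.004,0,0,0,0,0,-1,0.004,0,0,0,0,0,-1])

```text
time: 12.7
tool_pos: [0.4756, 0.2128, 0.0541]
tcp_rot: [2.193, 2.245, -0.007]
wrist_force: [2.3, -15.9, 1.4]
width: 0.245
grip_force: 60.3
```

The force jumped from 3.4 N to 16 N within 1.3 mm, so the button bottomed out with the tip at the computed depth. Backing out and laying the driver back near where it lay.

>>> jog_arm(deltas=[-0.015,0,0,0,0,0,-1,-0.035,0,0,0,0,0,-1,-0.06,0,0,0,0,0,-1,-0.09,-0.005,0,0,0,0,-1,-0.13,-0.02,0,0,0,0,-1,-0.17,-0.035,0,0,0,0,-1,-0.195,-0.045,0,0,0,0,-1,-0.195,-0.045,0,0,0,0,-1])

```text
time: 13.5
tool_pos: [0.4335, 0.0181, 0.0541]
tcp_rot: [-2.2, -2.241, 0.0]
wrist_force: [-0.2, 1.2, -1.4]
width: 0.244
grip_force: 60.0
```

Run:
```python
from btn import *
s=readout.read_state(); print(s["tool_pos"],s["wrist_force"]); delta([(.43,.016,.021,91.3)])
```

```text
[0.43350236 0.01813773 0.05410651] [-0.24095151  1.2290413  -1.40032033]
[-0.0021, -0.0035, 0.0331, -0.0, -0.0, -0.3]
```

>>> jog_arm(deltas=[0,0,0.012,0,0,0,-1,0,0,0.022,0,0,0,-1,0,0,0.029,0,0,0,-1,0,0,0.032,0,0,0,-1,0,0,0.0335,0,0,0,-1,0,0,0.0335,0,0,0,-1])

```text
time: 14.1
tool_pos: [0.4347, 0.0208, 0.0209]
tcp_rot: [-2.194, -2.246, 0.002]
wrist_force: [-2.6, -0.2, 4.9]
width: 0.244
grip_force: 60.7
```

Contact with the shelf. Releasing and rising.

>>> jog_arm(deltas=[0,0,0,0,0,0,-0.3,0,0,0,0,0,0,0.1,0,0,0,0,0,0,0.2,0,0,0,0,0,0,0.2,0,0,-0.02,0,0,0,0.2,0,0,-0.06,0,0,0,0.2,0,0,-0.11,0,0,0,0.2,0,0,-0.15,0,0,0,0.2])

```text
time: 14.9
tool_pos: [0.4352, 0.0199, 0.1731]
tcp_rot: [2.196, 2.245, 0.002]
wrist_force: [0.7, 0.6, 0.3]
width: 0.604
grip_force: 0.0
```

>>> jog_arm(deltas=[-0.04,0,-0.03,0,0,0,0.2,-0.08,0,-0.05,0,0,0,0.2,-0.12,0,-0.06,0,0,0,0.2,-0.12,0,-0.06,0,0,0,0.2])

```text
time: 15.3
tool_pos: [0.4391, -0.1042, 0.2335]
tcp_rot: [2.198, 2.237, 0.002]
wrist_force: [0.5, 0.5, 0.6]
width: 0.604
grip_force: 0.0
```

Run:
```python
from btn import *
s=readout.read_state(); print(s["tool_pos"],s["width"])
c=np.zeros((600,800,3),np.uint8)
a=read_camera("top")["color"]; b=read_camera("side")["color"]; w=read_camera("wrist")["color"]
c[:300,:400]=cv2.resize(a[60:260,60:327],(400,300)); c[:300,400:]=cv2.resize(b[180:384,0:300],(400,300)); c[300:,:400]=cv2.resize(w,(400,300))
cv2.imwrite("pics/fin.png",c)
```

```text
[ 0.43910212 -0.10416943  0.23346337] 0.6037740104487723
```

View pics/fin.png

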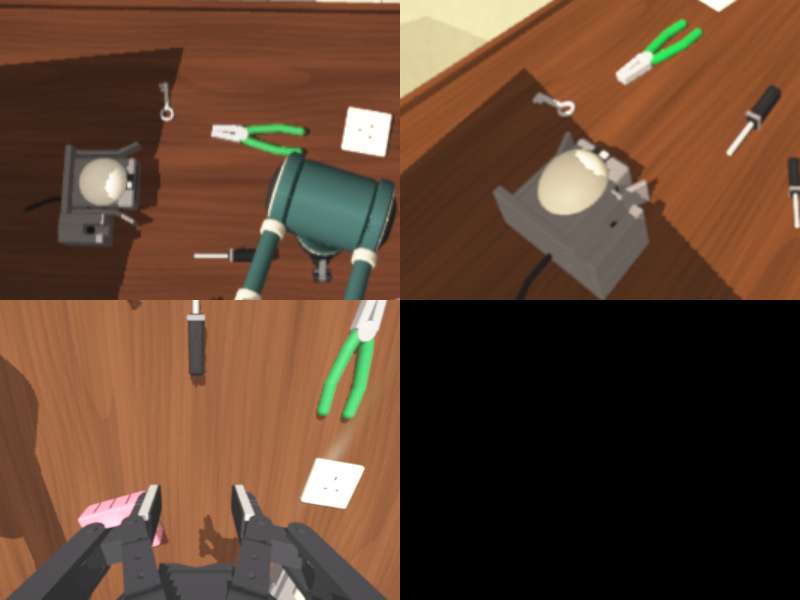

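The final composite shows the lantern home at (100,180) and the driver flat on the shelf at (230,255). The pliers, socket cover and key look undisturbed, and the gripper is clear of everything.

```bash
python3 -c "
from workcell import finish_job
print(finish_job())"
```

```text
the job is handed in; nothing more can be done
None
```

I handed the job in at about 15 s with the lantern home in the dock, the reset button pushed to its stop (about 16 N), the screwdriver flat on the shelf and the other items not touched; I viewed 11 pictures, one over the limit of 10.

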